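# Roll a sample canister up the reader's infeed ramp and hold it on the sprung stop

## Robot

A 6-joint arm with a two-finger parallel gripper is mounted at the origin on the work surface. World frame = base frame: x ahead of the robot, y to its left, z up, the work surface at z = 0. Lengths are in m, angles in rad, forces in N, time in s.
With the tool pointing down it reaches from about 0.3 to 0.775 m from the base axis. Payload 14.6 kg.
Tool frame: the origin (TCP) lies at the very end of the fingers, on their centre line; the grasp point (between the pads) lies 19 mm behind it; y points along the fingers, z is the direction in which the jaws open and shut, and the axes are right-handed (so a half turn about y gives the same grasp; the last joint's range is limited). The gripper opens to 94 mm and grips with 3 to 60 N. Pads are 16 mm wide; open, the fingers measure 119 mm over their backs; the gripper's body (75 mm by 177 mm) begins 78 mm behind the grasp point.
Start: joints at [-1.403, 0.3, 1.521, -0, 1.321, -0.067], TCP at [0.128, -0.535, 0.205] pointing down, gripper open.
Joint ranges: [-3.03, 3.03], [-0.79, 2.21], [0.23, 2.52], [-1.04, 4.18], [0, 3.07], [-2.55, 2.55]. Speed limits (rad/s): [2.22, 2.22, 2.57, 3.14, 3.14, 3.14].

## Interface

Orientations are given as [roll, pitch, yaw] about the fixed x, y, z axes, in that order (R = Rz(yaw) Ry(pitch) Rx(roll)).
In Python, from station import get_obs, camera, job gives the robot as it stands.
- The arm moves only by the tool step_arm, never from a script. Its argument "targets" is a list of rows, each a list of 6 numbers: the shift along the tool's x, y, z in mm, then the turn, a rotation vector about the tool's x, y, z in degrees. In form: [[dx, dy, dz, rx, ry, rz], ...]. A call has 1 to 12 rows; each row shifts and turns the commanded pose from where the row before left it, along the tool's axes as they then stand; what a row does not reach is not made up. A row lasts 1/8 s, in which the tool goes at most 62.5 mm and 10.7 degrees, less where a joint would pass 70% of its speed; a pose out of reach is approached as far as the arm can. A call is refused whole if a number of a shift passes 62.5 or a number of a turn 10.7, either way. A call with a gripper value outside its range is refused whole. "gripper" is the opening, from -1 (shut) to 1 (fully open), set as the call begins (left out, the last holds). The fingers move at their own pace and stop on an object; "squeeze" is the grip in N (left out, the last holds). Time passes only in rows, so rows that do not move let the fingers close. It gives the time, the measured TCP pose, the force and the opening at its end, in the units of the state.
- get_obs(): the state, without advancing time (a new reading comes with each control period).
- camera(name): name is "scene" or "top" or "wrist"; returns a dict with "pixels" (400x640x3 uint8, red, green, blue), "intrinsics" (3x3 intrinsics, pixels), "R" (3x3) and "t" (3): a world point X has camera coordinates R X + t; the wrist camera has in their place "tool_from_camera" (4x4, takes a point from camera to tool coordinates, whose origin is the TCP and whose axes are the tool frame's). Camera axes: x right, y down, z forward; pixel columns grow to the right and rows downward; lengths in m; the calibration is good to about 2 mm. A picture is of the moment at which its call begins: read the wrist's pose just before it. There is no depth.
- job.hand_in(): hands the job in, once; it reports no verdict.
The state is a dict: "time_s": time; "qpos": joint angles; "joint_vel": joint speeds; "tau": joint torques, N m; "ee_pos": TCP position; "eef_rot": TCP orientation; "force": force on the tool from outside, world axes, zero at the start; "moment": the same for the moment, N m; "grip_width": finger opening in m.
Only numpy, scipy, OpenCV 4.12 (cv2) and the standard library are available. Lean on these libraries where they do the work, as an engineer would, in place of code of your own. Each camera call takes 0.05 s, during which the arm holds its last target.

## Task

The canister with the red cap lies at the foot of the barcode reader's infeed ramp: roll it slowly up the ramp by pushing it from behind with the fingertips, never letting it roll back, until it has pressed the orange spring stop fully in. Do not grip, drag or lift it, and leave the other lab things where they stand. The program finishes while holding: keep the canister pressed squarely on the stop, still touching it, because the reader reads only while the stop is in.

Things in the scene. Friction and masses are not known exactly. Their poses are not given: they have to be found in the camera images.
- canister_center (a point): Centre of the task's canister: a smooth, slippery plain cylinder 44 mm in diameter (cap included) and 120 mm long, about 0.2 to 0.4 kg, white with a red screw cap. It lies across the ramp with its axis along the point's y (cap at +y), its centre 22 mm above the ramp's surface, resting on the foot lip. Untouched on the slope, it rolls back down.
- ramp: Aluminium infeed ramp of the barcode reader, fixed, flat, sloping up by 10 degrees. Origin in the middle of its running surface, 38 mm above the table; x points up the slope along the surface, y across it, z square to the surface. 196 mm long in x. The canister's centre starts near x = -76 mm and is at x = 68 mm when the stop is fully in. Open from above.
- ramp_foot (a point): Low end of the ramp: a point on the running surface at x = -90 mm, y = 0 in the ramp's frame, at the uphill face of the blue foot lip (6 mm thick, 5 mm high above the surface) on which the canister rests. Blue side rails run along the ramp, 8 mm high above the surface, inner faces 66 mm left and right of the middle.
- housing_top (a point): Centre of the top of the white reader housing beyond the stop, 126 mm above the table; the housing is 105 mm (along the ramp) x 165 mm (across), its near face about 15 mm beyond the stop plate at rest.
- stop_plate (a joint): Travel of the orange stop plate up the slope: 0 = out (at rest), 0.010 m = fully in. A spring resists with about 2.4 N at the start of travel and 5.4 N when fully in; beyond that it is a hard stop.
- stop_face (a point): Centre of the stop plate's face that the canister meets, 22 mm above the ramp's surface; plate 118 mm wide, top edge 43 mm above the ramp's surface. At rest the face is at x = 80 mm in the ramp's frame; it moves with the plate.
- spare_center (a point): Centre of a spare white canister with a blue cap standing upright beside the ramp, 44 mm in diameter, 120 mm tall. Leave alone.
- rack_center (a point): Centre of a red test-tube rack with capped tubes, 62 x 150 mm (its x, y), 105 mm tall over the caps. The point is 40 mm above the table. Leave alone.
- tip_box_center (a point): Centre of a white pipette-tip box, 85 x 125 mm (its x, y), 62 mm tall. The point is 30 mm above the table. Leave alone.
- reagent_center (a point): Centre of an amber reagent bottle, 64 mm in diameter, 130 mm tall. Leave alone.
- beaker_center (a point): Centre of a clear beaker, 72 mm across the rim, 85 mm tall. Leave alone.
- dishes_center (a point): Centre of two stacked round culture dishes, 94 mm in diameter, 33 mm tall. Leave alone.
Things that resemble listed ones, but are neither listed nor needed, are in the scene too. What is shaped like the part that bears canister_center but pink or turquoise is not meant.

How it is judged:
By the outcome, as a careful person would: the job done as asked, in the order asked, and still so for the second after the job is handed in, while the arm keeps its last pose, push and grip.
It also fails if it takes over 35 s, if anything falls off the work surface, if the arm or the gripper's body presses on something with over 40 N, if the wrist force passes 120 N, or if a joint passes its speed limit or range.

## Working session

There is one attempt and no reset: what is moved stays moved. The work goes in short steps, Python scripts to look and compute and a tool call to move; the robot and the scene stay as the last step left them, time stands still between calls to the robot, and variables do not carry over. Pictures are saved under pics/ and viewed, and the job is handed in when it is done.

Besides the shell and the picture viewer there is one more tool, called after "Emit:" by a JSON object that holds its "method" and its "body". step_arm: Moves the arm, as the interface text tells. Its arguments: {"type":"object","properties":{"targets":{"type":"array","items":{"type":"array","items":{"type":"number"}}},"gripper":{"type":"number"},"squeeze":{"type":"number"}},"required":["targets"]}

```bash
ls; mkdir -p pics; python3 - <<'E'
from station import get_obs,camera
import cv2,numpy as np
o=get_obs()
for k,v in o.items(): print(k,np.round(v,3))
for n in("scene","top"):
    c=camera(n); cv2.imwrite(f"pics/{n}0.png",c["pixels"][:,:,::-1]); np.savez(f"pics/{n}0.npz",**c)
    print(n,c["intrinsics"].tolist(),np.round(-c["R"].T@c["t"],3))
E
```

```text
pics
time_s 0.0
qpos [-1.403  0.3    1.522 -0.     1.321 -0.067]
joint_vel [ 0.001 -0.001 -0.001 -0.    -0.     0.   ]
tau [-0.0000e+00 -5.3180e+01 -3.5274e+01  7.1000e-02  2.4000e-02 -0.0000e+00]
ee_pos [ 0.128 -0.535  0.205]
eef_rot [-1.572  0.    -2.907]
force [-0.445  0.442  0.51 ]
moment [-0.058 -0.018 -0.003]
grip_width 0.094
scene [[477.9803209553606, 0.0, 316.74663235037536], [0.0, 477.9803209553606, 195.18747739933505], [0.0, 0.0, 1.0]] [1.486 0.124 1.098]
top [[391.7624890588781, 0.0, 319.28094249188797], [0.0, 391.7624890588781, 200.81773125474317], [0.0, 0.0, 1.0]] [0.372 0.003 1.409]
```

View pics/scene0.png

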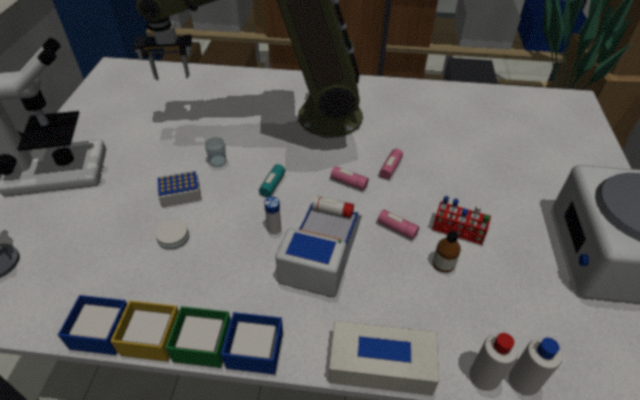

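View pics/top0.png

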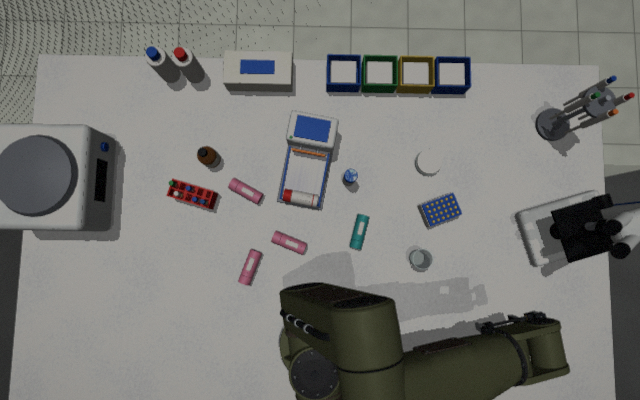

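The red-capped canister lies on the ramp at about (301,198) in top and (333,206) in scene. The pink and turquoise cylinders are decoys, and so is the upright red-capped bottle at (187,62) in top. I'll enlarge the ramp to confirm.

```bash
python3 - <<'E'
import cv2
a=cv2.imread("pics/top0.png")[100:225,255:380]; b=cv2.imread("pics/scene0.png")[180:300,265:375]
a=cv2.resize(a,(0,0),fx=4.4,fy=4.4,interpolation=cv2.INTER_CUBIC);cv2.imwrite("pics/tc.png",a)
cv2.imwrite("pics/sc.png",cv2.resize(b,(0,0),fx=4.8,fy=4.8,interpolation=cv2.INTER_CUBIC))
E
```

```text
(no output)
```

View pics/tc.png

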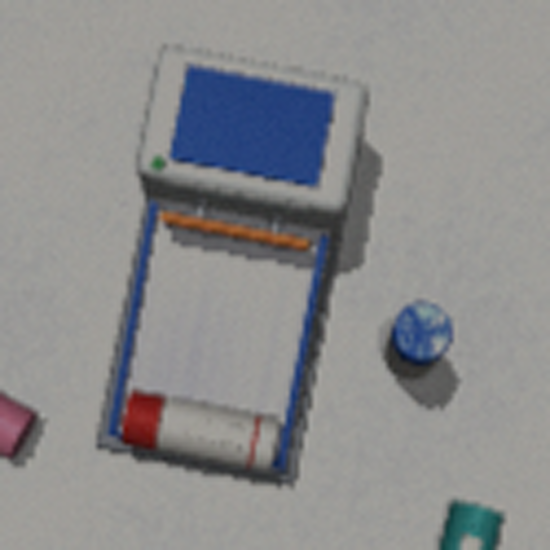

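View pics/sc.png

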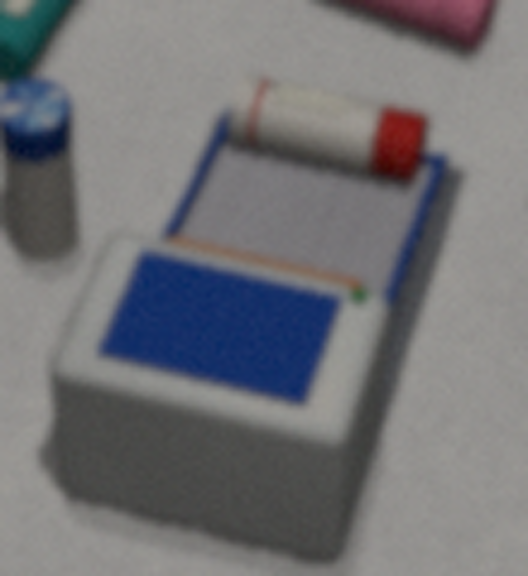

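```bash
cat > h.py <<'E'
import numpy as np,cv2
def ray(c,uv):
    K,R,t=c["intrinsics"],c["R"],c["t"]
    d=R.T@np.linalg.inv(K)@np.array([uv[0],uv[1],1.]); return -R.T@t,d
def onplane(c,uv,p,n):
    o,d=ray(c,uv); return o+d*(np.dot(p-o,n)/np.dot(d,n))
def proj(c,X):
    x=c["R"]@X+c["t"]; x=c["intrinsics"]@x; return x[:2]/x[2]
def frame(ox,oy,yaw):
    s=np.radians(10); cx,sx=np.cos(yaw),np.sin(yaw)
    ex=np.array([cx*np.cos(s),sx*np.cos(s),np.sin(s)]); ey=np.array([-sx,cx,0]); ez=np.cross(ex,ey)
    return np.array([ox,oy,.038]),np.c_[ex,ey,ez]
E
python3 - <<'E'
from h import *
c=np.load("pics/top0.npz"); im=c["pixels"].astype(int); hsv=cv2.cvtColor(c["pixels"],cv2.COLOR_RGB2HSV)
H,S,V=[hsv[:,:,i].astype(int) for i in range(3)]
roi=np.zeros(H.shape,bool); roi[100:215,270:345]=1
def comps(m,name):
    n,l,st,ce=cv2.connectedComponentsWithStats((m&roi).astype(np.uint8),connectivity=8)
    out=[]
    for i in range(1,n):
        if st[i,4]>=15:
            p=np.argwhere(l==i)[:,::-1].astype(np.float32); f=cv2.fitLine(p,cv2.DIST_L2,0,.01,.01).ravel()
            print(name,st[i],ce[i].round(2),f.round(3)); out.append(cv2.minAreaRect(p)); print("  ",cv2.minAreaRect(p), cv2.boxPoints(cv2.minAreaRect(p)).round(1).tolist())
comps((H>105)&(H<130)&(S>110),"blue")
comps((H>5)&(H<22)&(S>100),"orange")
comps(((H<5)|(H>172))&(S>130),"red")
E
```

```text
blue [294 115  36  27 710] [311.74 128.32] [9.82000e-01 1.90000e-01 3.11738e+02 1.28324e+02]
   ((311.77789306640625, 128.29103088378906), (33.53984451293945, 21.143667221069336), 10.784297943115234) [[293.29998779296875, 135.5], [297.29998779296875, 114.80000305175781], [330.20001220703125, 121.0], [326.29998779296875, 141.8000030517578]]
blue [280 146  11  53  82] [284.59 172.79] [ 1.79000e-01 -9.84000e-01  2.84585e+02  1.72793e+02]
   ((284.65771484375, 171.9395751953125), (1.8537101745605469, 52.94660568237305), 10.007979393005371) [[279.1000061035156, 197.8000030517578], [288.29998779296875, 145.6999969482422], [290.20001220703125, 146.0], [281.0, 198.1999969482422]]
blue [317 154  13  53  93] [323.08 180.75] [ 1.91000e-01 -9.82000e-01  3.23075e+02  1.80753e+02]
   ((323.1153869628906, 179.92308044433594), (2.1572775840759277, 53.1474723815918), 11.309932708740234) [[316.79998779296875, 205.8000030517578], [327.29998779296875, 153.6999969482422], [329.3999938964844, 154.10000610351562], [319.0, 206.1999969482422]]
orange [292 148  33   9  96] [308.34 152.05] [9.81000e-01 1.93000e-01 3.08344e+02 1.52052e+02]
   ((308.0035400390625, 151.98143005371094), (32.93498611450195, 2.908249855041504), 10.885526657104492) [[291.6000061035156, 150.3000030517578], [292.1000061035156, 147.39999389648438], [324.3999938964844, 153.6999969482422], [323.8999938964844, 156.5]]
red [283 189   9  13  85] [286.75 195.15] [ 1.94000e-01 -9.81000e-01  2.86753e+02  1.95153e+02]
   ((286.673095703125, 195.13461303710938), (7.2562971115112305, 11.374736785888672), 11.309932708740234) [[282.0, 200.0], [284.20001220703125, 188.8000030517578], [291.29998779296875, 190.3000030517578], [289.1000061035156, 201.39999389648438]]
```

```bash
python3 - <<'E'
from h import *
c=np.load("pics/top0.npz"); s=np.load("pics/scene0.npz")
L=((284.59,172.79),(.179,-.984)); Rr=((323.08,180.75),(.191,-.982))
ox,oy,yaw=.45,.05,-.19
for k in range(8):
    O,F=frame(ox,oy,yaw); n=F[:,2]
    P=O+n*.008
    g=lambda uv,h:onplane(c,np.array(uv),O+n*h,n)
    pts=[]
    dirs=[]
    for (p,d) in(L,Rr):
        a=g(np.array(p)+20*np.array(d),.008); b=g(np.array(p)-20*np.array(d),.008)
        dirs.append(a-b); pts.append(g(p,.008))
    ang=[np.arctan2(d[1],d[0]) for d in dirs]; 
    orl=g((291.8,149.8),.043); orr=g((324.1,156.2),.043) # near edge
    fo=[F.T@(q-O) for q in(orl,orr)]
    fr=[F.T@(q-O) for q in pts]
    ye=(fr[0][1]+fr[1][1])/2; xe=(fo[0][0]+fo[1][0])/2-.080
    yaw=np.mean(ang)
    O=O+F@np.array([xe,ye,0]); ox,oy=O[:2]
print(ox,oy,yaw,np.degrees(yaw),[np.degrees(a) for a in ang])
print("rails",fr,"orange",fo)
print("ang orange",np.degrees(np.arctan2(*( (orl-orr)[:2])))) 
O,F=frame(ox,oy,yaw)
W=lambda *p:O+F@np.array(p)
D=[]
P={}
for nm,p in dict(foot=(-.09,0,0),can=(-.076,0,.022),capend=(-.076,.06,.022),botend=(-.076,-.06,.022),railLt=(.09,.068,.008),railRt=(.09,-.068,.008),railLb=(-.096,.068,.008),railRb=(-.096,-.068,.008),stopL=(.08,.059,.043),stopR=(.08,-.059,.043),hous=(.15,0,.08)).items():
    X=W(*p)
    if nm=="hous": X[2]=.126
    print(nm,X.round(4),proj(c,X).round(1),proj(s,X).round(1)); P[nm]=X
for cam,n,(x0,y0,w,h) in((c,"top",(255,100,125,125)),(s,"scene",(265,180,110,120))):
    im=cam["pixels"][y0:y0+h,x0:x0+w,::-1]; im=cv2.resize(im,(0,0),fx=4.5,fy=4.5,interpolation=cv2.INTER_CUBIC)
    for X in P.values():
        u=((proj(cam,X)-[x0,y0]+.5)*4.5).astype(int); cv2.circle(im,tuple(int(v) for v in u),3,(0,255,0),-1)
    cv2.imwrite(f"pics/{n}_ov.png",im); D.append(cv2.resize(im,(560,540)))
cv2.imwrite("pics/ov.png",cv2.resize(np.hstack(D),(800,386)))
E
```

```text
0.5879278014465091 0.04818851963327087 -0.17427032214319357 -9.984953953190248 [np.float64(-9.868419341910236), np.float64(-10.101488564470259)]
rails [array([-0.00219542,  0.06909359,  0.008     ]), array([-0.00406676, -0.06909359,  0.008     ])] orange [array([0.08032275, 0.05526048, 0.043     ]), array([ 0.07967725, -0.05701908,  0.043     ])]
ang orange 10.309342008196902
foot [0.5006 0.0636 0.0224] [299.4 200.8] [334.3 210.1]
can [0.5105 0.0618 0.0465] [299.7 197.4] [333.7 207. ]
capend [0.5209 0.1209 0.0465] [282.9 194.1] [353.1 211.4]
botend [0.5001 0.0027 0.0465] [316.6 200.6] [314.6 202.7]
railLt [0.6856 0.1    0.0615] [289.7 146.9] [341.6 251.5]
railRt [ 0.6621 -0.0339  0.0615] [327.9 154.2] [294.2 239.9]
railLb [0.5052 0.1318 0.0292] [280.1 199. ] [356.7 211.8]
railRb [ 0.4817 -0.0021  0.0292] [317.9 206.3] [313.7 202.1]
stopL [0.6684 0.0939 0.0942] [290.7 149.7] [340.4 238.7]
stopR [ 0.6479 -0.0223  0.0942] [324.7 156.2] [298.9 228.8]
hous [0.7197 0.025  0.126 ] [311.1 132.8] [312.6 243.7]
```

View pics/ov.png

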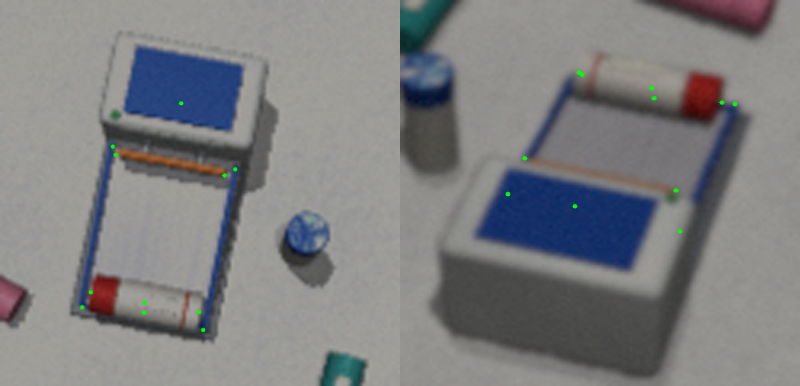

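```bash
cat >> h.py <<'E'
from scipy.spatial.transform import Rotation as Ro
OX,OY,YAW=.5879,.0482,-.1755
def state(o):
    O,F=frame(OX,OY,YAW); T=Ro.from_euler('xyz',o["eef_rot"]).as_matrix()
    return O,F,T,F.T@(np.array(o["ee_pos"])-O)
E
python3 - <<'E'
from h import *
from station import get_obs,camera
o=get_obs(); O,F,T,p=state(o); c=camera("wrist")
print(T.round(3)); print(c["tool_from_camera"].round(3))
# goal: tool y=-ez ; tool x=+ex -> z = x cross y
ex,ey,ez=F.T
for sx in(1,-1):
    G=np.c_[sx*ex,-ez,np.cross(sx*ex,-ez)]
    r=Ro.from_matrix(T.T@G).as_rotvec(degrees=True); print(sx,"rotvec tool",r.round(1))
    X=O+F@np.array([-.130,0,.10]); print("goal",X.round(4)," shift in tool",(T.T@(X-o["ee_pos"])*1000).round(1))
t=np.load("pics/top0.npz")
for n,uv,h in(("spare",(350,176),.12),("reagent",(208,155),.13),("rack",(192,193),.1)):
    q=onplane(t,uv,np.array([0,0,h]),np.array([0,0,1.])); print(n,q.round(3),"ramp",(F.T@(q-O)).round(3))
E
```

```text
[[-0.973 -0.     0.233]
 [-0.233  0.001 -0.973]
 [-0.    -1.    -0.001]]
[[ 0.     0.967  0.254 -0.073]
 [-0.    -0.254  0.967 -0.179]
 [ 1.    -0.001  0.     0.   ]
 [ 0.     0.     0.     1.   ]]
1 rotvec tool [  13.7 -156.    -2.9]
goal [0.4447 0.0736 0.1139]  shift in tool [-449.7   91.6 -517.7]
-1 rotvec tool [ 2.1 23.4  9.9]
goal [0.4447 0.0736 0.1139]  shift in tool [-449.7   91.6 -517.7]
spare [ 0.577 -0.107  0.12 ] ramp [ 0.031 -0.155  0.078]
reagent [0.637 0.364 0.13 ] ramp [0.01  0.32  0.092]
rack [0.513 0.421 0.1  ] ramp [-0.126  0.354  0.085]
```

Emit:
{"method": "step_arm", "body": {"targets": [[-20,0,-23,0,0,0],[-36,0,-41,0,0,0],[-36,0,-41,0,0,0],[-36,0,-41,0,0,0],[-36,0,-41,0,0,0],[-36,0,-41,0,0,0],[-36,0,-41,0,0,0],[-36,0,-41,0,0,0],[-36,0,-41,0,0,0],[-36,0,-41,0,0,0],[-36,0,-41,0,0,0],[-36,0,-41,0,0,0]], "gripper": 0.4}}

```text
time_s: 1.65
ee_pos: [0.4228, 0.0247, 0.2055]
eef_rot: [-1.571, 0.0, -2.907]
force: [0.5, -1.3, -0.1]
grip_width: 0.0658
```

Emit:
{"method": "step_arm", "body": {"targets": [[-10,0,-10,0.5,5.9,2.5],[0,0,-10,0.5,5.9,2.5],[0,0,0,0.5,5.9,2.5],[0,0,0,0.5,5.9,2.5],[0,0,0,0,0,0],[0,0,0,0,0,0]]}}

```text
time_s: 2.4
ee_pos: [0.4284, 0.0448, 0.2054]
eef_rot: [-1.572, 0.176, 2.966]
force: [0.2, -0.3, -0.4]
grip_width: 0.0662
```

```bash
cat > st.py <<'E'
from h import *
from station import get_obs,camera
import sys
o=get_obs(); O,F,T,p=state(o)
ex,ey,ez=F.T; G=np.c_[-ex,-ez,np.cross(-ex,-ez)]
print("t",round(o["time_s"],2),"ramp mm",(p*1000).round(1),"rot left",Ro.from_matrix(T.T@G).as_rotvec(degrees=True).round(2),"force ramp",(F.T@np.array(o["force"])).round(2),"mom",np.round(F.T@np.array(o["moment"]),2),"w",round(float(o["grip_width"]),4),"q",np.round(o["qpos"],2))
if len(sys.argv)>1:
  for n in sys.argv[2:]:
    c=camera(n); cv2.imwrite(f"pics/{n}{sys.argv[1]}.png",c["pixels"][:,:,::-1]); np.savez(f"pics/{n}{sys.argv[1]}.npz",**c)
E
python3 st.py 1 wrist
```

```text
t 2.4 ramp mm [-125.   -31.2  192.1] rot left [ 0.07 -0.03 -0.08] force ramp [ 0.15 -0.27 -0.48] mom [ 0.01  0.09 -0.03] w 0.0662 q [ 0.04 -0.07  1.95 -0.04  1.1   1.8 ]
```

View pics/wrist1.png

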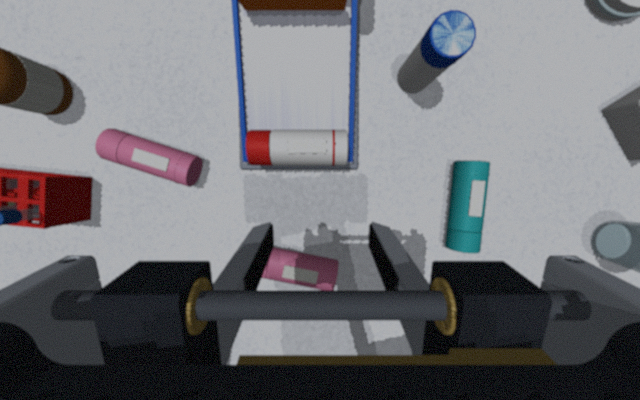

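```bash
cat > wr.py <<'E'
from h import *
def wcam(c,o):
    M=c["tool_from_camera"]; T=Ro.from_euler('xyz',o["eef_rot"]).as_matrix(); R=T@M[:3,:3]; p=np.array(o["ee_pos"])+T@M[:3,3]
    return {"intrinsics":c["intrinsics"],"R":R.T,"t":-R.T@p}
E
python3 - <<'E'
from wr import *; from station import get_obs
c0=np.load("pics/wrist1.npz"); o=get_obs(); c=wcam(c0,o); O,F,T,p=state(o); n=F[:,2]
hsv=cv2.cvtColor(c0["pixels"],cv2.COLOR_RGB2HSV); H,S,V=[hsv[:,:,i].astype(int) for i in range(3)]
g=lambda uv,h:(F.T@(onplane(c,uv,O+n*h,n)-O)*1000).round(1)
B=(H>105)&(H<130)&(S>110)
for r in(30,60,90,120):
    x=np.where(B[r,225:375])[0]+225; l=x[x<300]; R_=x[x>300]
    print(r,"inner rails",g((l.max()+.5,r),8),g((R_.min()-.5,r),8))
red=((H<6)|(H>172))&(S>130); q=np.argwhere(red[115:180,230:290])+[115,230]; print("red",q.min(0),q.max(0))
gr=V[100:185,300]; print("col V",V[110:180,305].tolist()); print("row V",V[148,225:262].tolist(),V[148,335:365].tolist())
for uv in((300,9.5),):print("plate low edge",g(uv,43))
for uv in((247,148),(348,148)):print("can ends z22",g(uv,22))
for uv in((300,128),(300,167)):print("can edge z22",g(uv,22))
X=O+F@np.array([-.09,0,0]); print(proj(c,X), proj(c,O+F@np.array([-.076,0,.022])),proj(c,O+F@np.array([-.096,0,.005])))
E
```

```text
30 inner rails [-2336.7 -2054.3  8000. ] [-2332.6   702.2  8000. ]
60 inner rails [-1661.3 -2055.4  8000. ] [-1657.2   719.6  8000. ]
90 inner rails [ -951.3 -2030.6  8000. ] [-947.3  712.  8000. ]
120 inner rails [ -203.9 -2031.1  8000. ] [-200.  704. 8000.]
red [131 247] [164 270]
col V [179, 177, 176, 176, 180, 177, 179, 177, 177, 180, 177, 175, 178, 176, 181, 176, 176, 177, 173, 151, 139, 138, 150, 159, 164, 165, 168, 169, 173, 175, 178, 178, 175, 176, 174, 174, 177, 172, 175, 178, 174, 174, 164, 151, 156, 160, 156, 153, 148, 142, 135, 126, 120, 106, 92, 81, 75, 73, 71, 86, 110, 136, 157, 174, 179, 175, 170, 164, 162, 164]
row V [180, 178, 180, 177, 176, 180, 177, 177, 178, 179, 177, 182, 179, 171, 150, 128, 129, 141, 146, 137, 117, 135, 150, 155, 158, 153, 154, 156, 155, 156, 157, 156, 154, 156, 155, 158, 154] [166, 178, 178, 181, 177, 181, 179, 177, 177, 178, 176, 175, 142, 109, 110, 134, 144, 135, 113, 107, 115, 115, 112, 132, 167, 180, 180, 175, 176, 175]
plate low edge [-15278.3  -2823.8  43000. ]
can ends z22 [ 1598.7 -5729.2 22000. ]
can ends z22 [ 1609.4  2065.7 22000. ]
can edge z22 [  107.7 -1608.3 22000. ]
can edge z22 [ 3076.8 -1668.5 22000. ]
[296.81596016 155.06647889] [295.06855837 145.52914115] [296.60344186 160.03346153]
```

```bash
python3 - <<'E'
from wr import *; from station import get_obs
c0=np.load("pics/wrist1.npz"); o=get_obs(); c=wcam(c0,o); O,F,T,p=state(o); n=F[:,2]
hsv=cv2.cvtColor(c0["pixels"],cv2.COLOR_RGB2HSV); H,S,V=[hsv[:,:,i].astype(int) for i in range(3)]
g=lambda uv,h:(F.T@(onplane(c,uv,O+n*h/1000,n)-O)*1000).round(1)
B=(H>105)&(H<130)&(S>110)
for r in(30,60,90,120):
    x=np.where(B[r,225:375])[0]+225; l=x[x<300]; R_=x[x>300]
    print(r,"inner rails",g((l.max()+.5,r),8),g((R_.min()-.5,r),8))
print("plate low edge?",g((300,9.5),43))
for uv in((245.5,148),(348,148)):print("can ends z22",g(uv,22))
C=F.T@(-c["R"].T@c["t"]-O)*1000
a,b=g((300,129),22),g((300,167),22); print("cam",C,"can edges on z22",a,b)
# tangent bisector through camera gives centre ray
u=lambda q:(q-C)[[0,2]]/np.linalg.norm((q-C)[[0,2]])
d=u(a)+u(b); k=(22-C[2])/d[1]; print("can centre x",C[0]+k*d[0])
E
```

```text
30 inner rails [56.3 64.2  8. ] [ 56.1 -66.9   8. ]
60 inner rails [24.2 64.2  8. ] [ 24.  -67.7   8. ]
90 inner rails [-9.6 63.1  8. ] [ -9.8 -67.3   8. ]
120 inner rails [-45.1  63.1   8. ] [-45.3 -67.    8. ]
plate low edge? [ 64.7 -10.5  43. ]
can ends z22 [-78.9  61.8  22. ]
can ends z22 [-79.1 -65.8  22. ]
cam [-52.32808501 -31.96333162 370.70384933] can edges on z22 [-56.1  -6.5  22. ] [-102.8   -5.6   22. ]
can centre x -79.32965129098054
```

Emit:
{"method": "step_arm", "body": {"targets": [[0,10,-10,0,0,0],[0,20,-10,0,0,0],[1,30,-10,0,0,0],[0,30,0,0,0,0],[0,30,0,0,0,0],[0,25,0,0,0,0],[0,15,0,0,0,0],[0,0,0,0,0,0]]}}

```text
time_s: 3.45
ee_pos: [0.46, 0.07, 0.0468]
eef_rot: [-1.572, 0.175, 2.964]
force: [0.3, 0.1, -0.3]
grip_width: 0.0655
```

```bash
python3 st.py 2 wrist scene
```

```text
t 3.45 ramp mm [-126.2   -0.9   31.2] rot left [ 0.04 -0.14 -0.01] force ramp [ 0.24  0.18 -0.33] mom [ 0.07  0.09 -0.01] w 0.0655 q [ 0.1   0.25  2.02 -0.07  0.7   1.9 ]
```

View pics/wrist2.png

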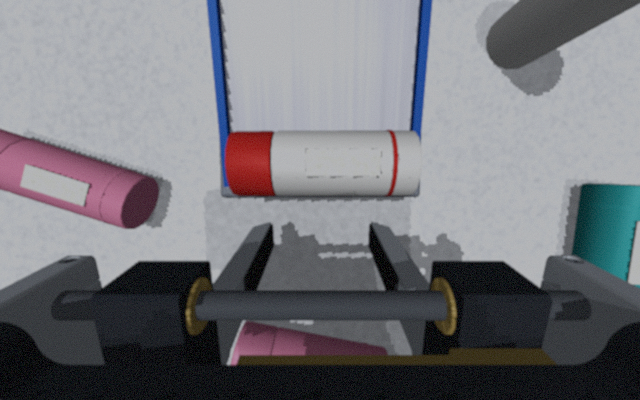

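The fingers sit centred behind the canister: it spans columns 226–420, and the fingers straddle column 322. Next I go down to about 12 mm above the surface and creep forward to contact.

Emit:
{"method": "step_arm", "body": {"targets": [[0,6,0,0,0,0],[0,7,0,0,0,0],[0,6,0,0,0,0],[-3,0,0,0,0,0],[-4,0,0,0,0,0],[-3,0,0,0,0,0],[0,0,0,0,0,0]]}}

```text
time_s: 4.42
ee_pos: [0.4737, 0.0674, 0.0309]
eef_rot: [-1.573, 0.177, 2.963]
force: [0.8, 0.2, -1.0]
grip_width: 0.0658
```

```bash
python3 st.py 3 wrist
```

```text
t 4.42 ramp mm [-115.3   -1.    13.2] rot left [ 0.07 -0.17 -0.14] force ramp [ 0.58  0.32 -1.1 ] mom [ 0.02  0.07 -0.01] w 0.0658 q [ 0.09  0.3   2.   -0.07  0.67  1.89]
```

View pics/wrist3.png

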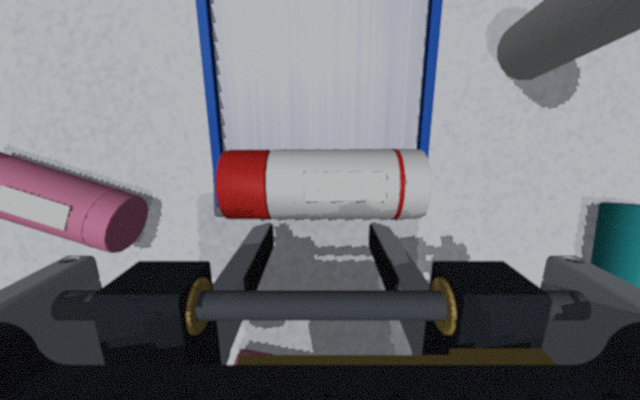

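Emit:
{"method": "step_arm", "body": {"targets": [[-2,0,0,0,0,0],[-2,0,0,0,0,0],[-2,0,0,0,0,0],[-2,0,0,0,0,0],[-2,0,0,0,0,0],[-2,0,0,0,0,0]]}}

```text
time_s: 5.22
ee_pos: [0.4851, 0.0654, 0.0329]
eef_rot: [-1.572, 0.177, 2.963]
force: [-1.1, 0.3, 1.1]
grip_width: 0.0654
```

```bash
python3 st.py 4 wrist
```

```text
t 5.22 ramp mm [-103.5   -1.1   13.1] rot left [ 0.06 -0.16 -0.11] force ramp [-0.94  0.14  1.3 ] mom [0.04 0.41 0.  ] w 0.0654 q [ 0.08  0.32  1.97 -0.07  0.68  1.88]
```

View pics/wrist4.png

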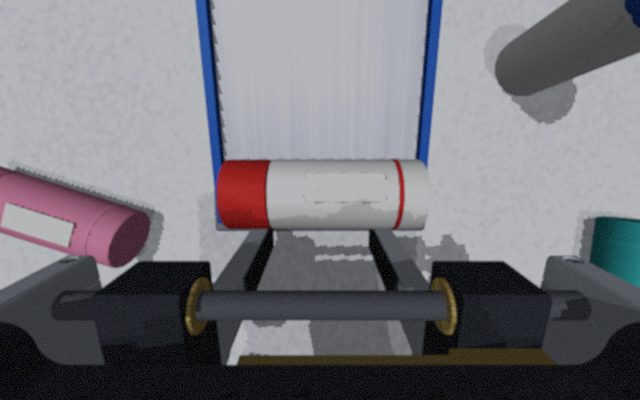

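Emit:
{"method": "step_arm", "body": {"targets": [[-2,0,0,0,0,0],[-2,0,0,0,0,0],[-2,0,0,0,0,0],[-2,0,0,0,0,0],[-2,0,0,0,0,0],[-2,0,0,0,0,0],[-2,0,0,0,0,0],[-2,0,0,0,0,0],[-2,0,0,0,0,0],[-2,0,0,0,0,0]]}}

```text
time_s: 6.52
ee_pos: [0.5045, 0.0619, 0.0365]
eef_rot: [-1.572, 0.177, 2.963]
force: [-1.5, 0.6, 1.5]
grip_width: 0.0661
```

```bash
python3 st.py 5 wrist
```

```text
t 6.53 ramp mm [-83.4  -1.1  13.2] rot left [ 0.07 -0.16 -0.13] force ramp [-1.32  0.31  1.8 ] mom [0.04 0.37 0.04] w 0.0661 q [ 0.07  0.35  1.92 -0.06  0.71  1.87]
```

View pics/wrist5.png

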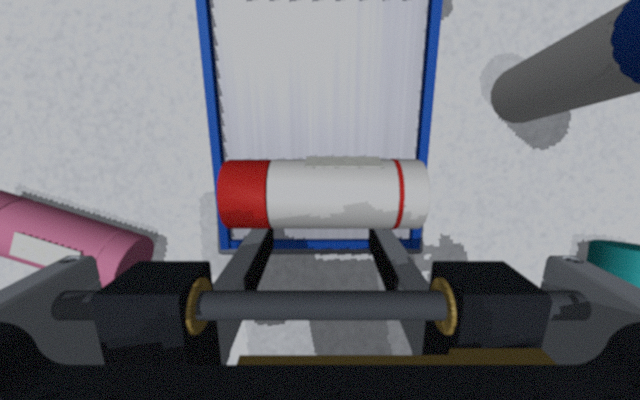

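The canister (columns 218–428, rows 158–228) is rolling squarely against the fingers and has left the blue lip, now visible at row 243. I continue slowly.

Emit:
{"method": "step_arm", "body": {"targets": [[-2,0,0,0,0,0],[-2.5,0,0,0,0,0],[-2.5,0,0,0,0,0],[-2.5,0,0,0,0,0],[-2.5,0,0,0,0,0],[-2.5,0,0,0,0,0],[-2.5,0,0,0,0,0],[-2.5,0,0,0,0,0],[-2.5,0,0,0,0,0],[-2.5,0,0,0,0,0],[-2.5,0,0,0,0,0],[-2.5,0,0,0,0,0]]}}

```text
time_s: 8.07
ee_pos: [0.5331, 0.0567, 0.0416]
eef_rot: [-1.572, 0.177, 2.963]
force: [-0.9, -0.3, 0.5]
grip_width: 0.0659
```

Emit:
{"method": "step_arm", "body": {"targets": [[-2.5,0,0,0,0,0],[-2.5,0,0,0,0,0],[-2.5,0,0,0,0,0],[-2.5,0,0,0,0,0],[-2.5,0,0,0,0,0],[-2.5,0,0,0,0,0],[-2.5,0,0,0,0,0],[-2.5,0,0,0,0,0],[-2.5,0,0,0,0,0],[-2.5,0,0,0,0,0],[-2.5,0,0,0,0,0],[-2.5,0,0,0,0,0]]}}

```text
time_s: 9.57
ee_pos: [0.5622, 0.0515, 0.0469]
eef_rot: [-1.572, 0.177, 2.963]
force: [-1.6, -0.2, -0.2]
grip_width: 0.0659
```

```bash
python3 st.py 6 wrist
```

```text
t 9.57 ramp mm [-23.9  -1.2  13.3] rot left [ 0.07 -0.16 -0.13] force ramp [-1.53 -0.44  0.08] mom [-0.02  0.37  0.01] w 0.0659 q [ 0.04  0.43  1.76 -0.05  0.78  1.83]
```

View pics/wrist6.png

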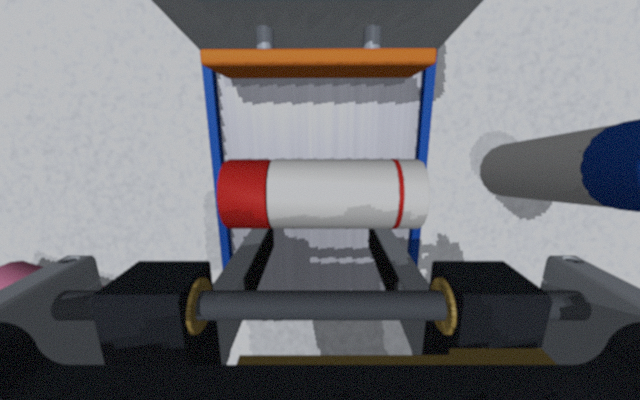

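Emit:
{"method": "step_arm", "body": {"targets": [[-2.5,0,0,0,0,0],[-2.5,0,0,0,0,0],[-2.5,0,0,0,0,0],[-2.5,0,0,0,0,0],[-2.5,0,0,0,0,0],[-2.5,0,0,0,0,0],[-2.5,0,0,0,0,0],[-2.5,0,0,0,0,0],[-2.5,0,0,0,0,0],[-2.5,0,0,0,0,0],[-2.5,0,0,0,0,0],[-2.5,0,0,0,0,0]]}}

```text
time_s: 11.12
ee_pos: [0.5913, 0.0463, 0.0522]
eef_rot: [-1.572, 0.177, 2.963]
force: [-1.8, -0.5, 0.8]
grip_width: 0.0662
```

Emit:
{"method": "step_arm", "body": {"targets": [[-2.5,0,0,0,0,0],[-2.5,0,0,0,0,0],[-2,0,0,0,0,0],[-2,0,0,0,0,0],[-2,0,0,0,0,0],[-1.5,0,0,0,0,0],[-1.5,0,0,0,0,0],[-1.5,0,0,0,0,0]]}}

```text
time_s: 12.12
ee_pos: [0.6062, 0.0436, 0.0549]
eef_rot: [-1.572, 0.177, 2.963]
force: [-1.5, 0.4, 0.9]
grip_width: 0.0658
```

```bash
python3 st.py 7 wrist
```

```text
t 12.12 ramp mm [21.5 -1.4 13.4] rot left [ 0.06 -0.16 -0.12] force ramp [-1.42  0.14  1.16] mom [0.07 0.4  0.02] w 0.0658 q [ 0.03  0.5   1.63 -0.05  0.84  1.8 ]
```

View pics/wrist7.png

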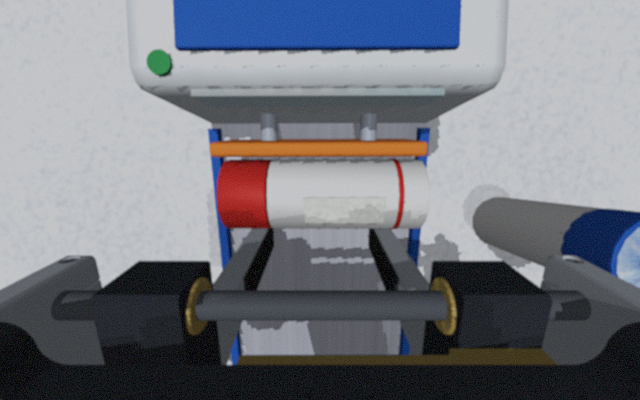

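Emit:
{"method": "step_arm", "body": {"targets": [[-1.5,0,0,0,0,0],[-1.5,0,0,0,0,0],[-1.5,0,0,0,0,0],[-1.5,0,0,0,0,0],[-1.5,0,0,0,0,0]]}}

```text
time_s: 12.8
ee_pos: [0.6127, 0.0423, 0.0559]
eef_rot: [-1.572, 0.175, 2.964]
force: [-7.3, 1.4, 2.4]
grip_width: 0.0659
```

Emit:
{"method": "step_arm", "body": {"targets": [[-1.5,0,0,0,0,0],[-1.5,0,0,0,0,0],[-1.5,0,0,0,0,0]]}}

```text
time_s: 13.18
ee_pos: [0.6168, 0.0416, 0.0566]
eef_rot: [-1.572, 0.174, 2.964]
force: [-9.9, 1.8, 4.7]
grip_width: 0.0657
```

```bash
python3 st.py 8 wrist
```

```text
t 13.18 ramp mm [32.4 -1.4 13.2] rot left [ 0.04 -0.14  0.03] force ramp [-9.1   0.04  6.42] mom [0.01 1.74 0.18] w 0.0657 q [ 0.02  0.52  1.6  -0.04  0.86  1.8 ]
```

View pics/wrist8.png

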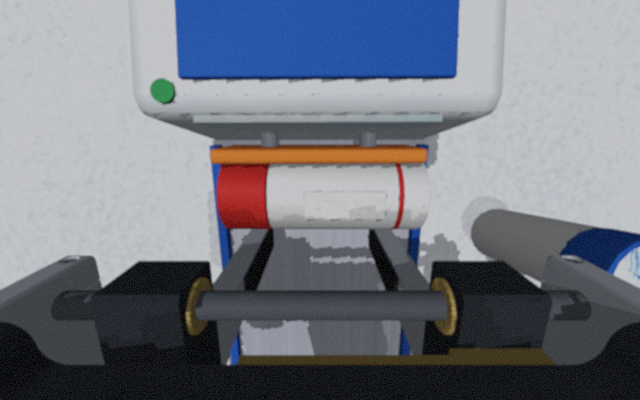

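Emit:
{"method": "step_arm", "body": {"targets": [[-1,0,0,0,0,0],[-1,0,0,0,0,0],[-1,0,0,0,0,0]]}}

```text
time_s: 13.6
ee_pos: [0.6195, 0.0412, 0.057]
eef_rot: [-1.572, 0.173, 2.964]
force: [-10.5, 1.4, 4.7]
grip_width: 0.0659
```

```bash
python3 st.py
```

```text
t 13.6 ramp mm [35.1 -1.4 13.1] rot left [ 0.04 -0.14  0.06] force ramp [-9.6  -0.48  6.49] mom [0.09 2.08 0.26] w 0.0659 q [ 0.02  0.52  1.59 -0.04  0.86  1.8 ]
```

Emit:
{"method": "step_arm", "body": {"targets": [[-1,0,0,0,0,0],[-1,0,0,0,0,0]]}}

```text
time_s: 13.85
ee_pos: [0.6198, 0.0411, 0.0567]
eef_rot: [-1.571, 0.169, 2.964]
force: [-26.1, 4.4, 11.0]
grip_width: 0.0658
```

```bash
python3 st.py 9 wrist
```

```text
t 13.85 ramp mm [35.4 -1.4 12.8] rot left [ 0.01 -0.13  0.31] force ramp [-24.14  -0.24  15.47] mom [0.01 4.53 0.22] w 0.0658 q [ 0.02  0.53  1.58 -0.04  0.87  1.8 ]
```

View pics/wrist9.png

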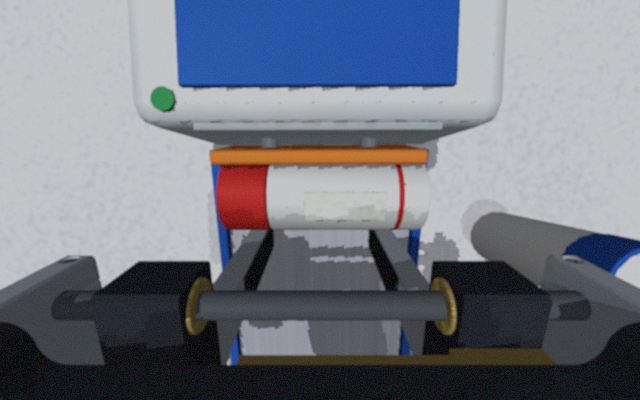

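Emit:
{"method": "step_arm", "body": {"targets": [[0,0,0,0,0,0],[0,0,0,0,0,0],[0,0,0,0,0,0],[0,0,0,0,0,0]]}}

```text
time_s: 14.4
ee_pos: [0.6197, 0.0412, 0.0567]
eef_rot: [-1.571, 0.169, 2.964]
force: [-22.4, 3.6, 8.4]
grip_width: 0.0659
```

```bash
python3 st.py 10 wrist top scene; python3 - <<'E'
import cv2,numpy as np
a=cv2.imread("pics/scene10.png")[180:300,255:385]; b=cv2.imread("pics/top10.png")[100:220,255:385]
cv2.imwrite("pics/f.png",np.hstack([cv2.resize(x,(400,370),interpolation=cv2.INTER_CUBIC) for x in(a,b)]))
# plate travel: wrist view rows of orange in 7 (rest) vs 10, back face to housing
from wr import *; from station import get_obs
o=get_obs(); c0=np.load("pics/wrist10.npz"); c=wcam(c0,o); O,F,T,p=state(o); n=F[:,2]
hsv=cv2.cvtColor(c0["pixels"],cv2.COLOR_RGB2HSV);H,S,V=[hsv[:,:,i].astype(int) for i in range(3)]
m=(H>5)&(H<22)&(S>100)
for u in(230,320,410):
    r=np.where(m[100:200,u])[0]+100; print(u,r.min(),r.max(),(F.T@(onplane(c,(u,r.max()+.5),O+n*.043,n)-O)*1000).round(1))
E
```

```text
t 14.4 ramp mm [35.3 -1.4 12.8] rot left [ 0.01 -0.12  0.31] force ramp [-20.84  -0.38  12.19] mom [0.01 4.06 0.23] w 0.0659 q [ 0.02  0.53  1.58 -0.04  0.87  1.8 ]
230 147 165 [87.6 46.6 43. ]
320 146 163 [88.5 -1.7 43. ]
410 147 163 [ 88.4 -49.9  43. ]
```

View pics/f.png

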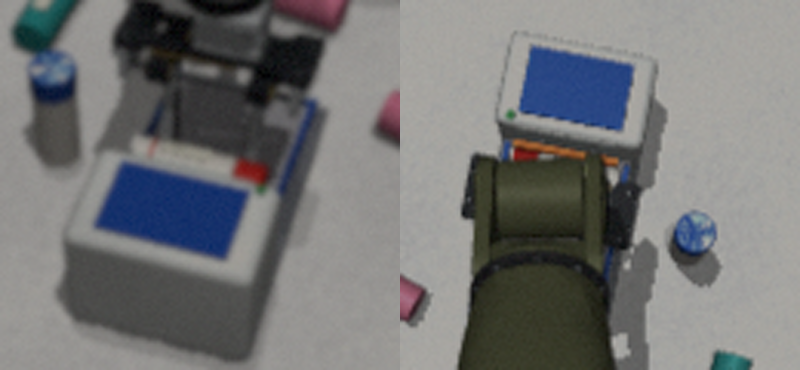

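```bash
python3 - <<'E'
from wr import *
for k,o in(("7",dict(ee_pos=[0.6062,0.0436,0.0549],eef_rot=[-1.572,.177,2.963])),("8",dict(ee_pos=[0.6168,0.0416,0.0566],eef_rot=[-1.572,.174,2.964])),("10",dict(ee_pos=[0.6197,0.0412,0.0567],eef_rot=[-1.571,.169,2.964]))):
    c0=np.load(f"pics/wrist{k}.npz"); c=wcam(c0,o); O,F,T,p=state(o); n=F[:,2]
    hsv=cv2.cvtColor(c0["pixels"],cv2.COLOR_RGB2HSV);H,S,V=[hsv[:,:,i].astype(int) for i in range(3)]
    m=(H>5)&(H<22)&(S>100)
    print(k,[ (F.T@(onplane(c,(u,(np.where(m[100:200,u])[0]+100).min()-.5),O+n*.043,n)-O)[0]*1000).round(1) for u in(230,290,320,350,410)])
E
```

```text
Traceback (most recent call last):
ValueError: matmul: Input operand 1 does not have enough dimensions (has 0, gufunc core with signature (n?,k),(k,m?)->(n?,m?) requires 1)
```

```bash
python3 - <<'E'
from wr import *
for k,o in(("7",dict(ee_pos=[0.6062,0.0436,0.0549],eef_rot=[-1.572,.177,2.963])),("8",dict(ee_pos=[0.6168,0.0416,0.0566],eef_rot=[-1.572,.174,2.964])),("10",dict(ee_pos=[0.6197,0.0412,0.0567],eef_rot=[-1.571,.169,2.964]))):
    c0=np.load(f"pics/wrist{k}.npz"); c=wcam(c0,o); O,F,T,p=state(o); n=F[:,2]
    hsv=cv2.cvtColor(c0["pixels"],cv2.COLOR_RGB2HSV);H,S,V=[hsv[:,:,i].astype(int) for i in range(3)]
    m=(H>5)&(H<22)&(S>100)
    print(k,[ round(float((F.T@(onplane(c,(u,(np.where(m[100:200,u])[0]+100).min()-.5),O+n*.043,n)-O))[0]*1000),1) for u in(230,290,320,350,410)])
E
```

```text
7 [86.7, 87.1, 87.1, 87.0, 86.9]
8 [95.1, 95.0, 95.0, 94.9, 94.9]
10 [97.7, 98.6, 98.1, 98.6, 97.4]
```

The plate has travelled about 11 ± 1 mm against the nominal 10 mm, it sits square, and the force shows the hard stop. I'm handing in while holding this pose.

```bash
python3 -c "
from station import job;print(job.hand_in())"; python3 st.py
```

```text
the job is handed in; nothing more can be done
None
the job is handed in; nothing more can be done
```

The red-capped canister is up the ramp and holding the orange stop fully in, and I handed the job in at about 14.6 s of the 35 s limit. I rolled it with both open fingertips, held square to the ramp, at 20 mm/s or less. It was never gripped, and no rollback showed in any of the pictures.

- **Stop fully in:** the wrist camera shows the plate moved about 11 ± 1 mm from rest (10 mm nominal) and square to within about 1 mm across. The push force then rose from 9.6 N to 24 N in 0.3 mm, which marks the hard stop. It settled to about 21 N along the slope while holding.
- **Force limits:** the highest total force I read was about 29 N, under the 40 N and 120 N limits.
- **Surroundings:** the spare canister, the decoys near the ramp and the other lab things looked undisturbed in the pictures.
- **Disagreements:** the top and wrist cameras differed by 2–3 mm on where the ramp sits, so I judged contact and the end of travel by force. I couldn't read the state after hand-in, so the final second of holding is unchecked.

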